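# Push a stuck plug out of a clamped square tube

## Task

A plug is stuck in the square tube that is clamped on the bench. Take the push rod from its wooden rest, drive it head first through the tube from the open end away from the tray until the plug falls into the catch tray, then pull the rod out and lay it back in its rest the way it lay before. Leave the hammer, the bracket and the can alone.

Things in the scene. Friction and masses are not known exactly. Their poses are not given: they have to be found in the camera images.
- tube: Dark steel square tube, level, strapped on saddles over a fixed base plate 110 mm wide. 110 mm long, outside 52 mm square, bore 42 mm square; an 18 mm slot along its top shows the plug. Origin on the bench under the tube's middle; +x = along the bore towards the tray, the way the plug must go; z up. Bore axis 80 mm above the bench, tube's top 106 mm, straps' top 111 mm
- tube_mouth (a point): centre of the bore at the tube's open end away from the tray, where the rod goes in (55 mm from the tube's middle, 80 mm above the bench)
- tube_exit (a point): centre of the bore at the tube's end over the tray, where the plug comes out (55 mm from the tube's middle on the other side)
- plug: Aluminium square plug, 60 mm long (its x), 38 x 38 mm, 0.18 to 0.4 kg, lying loose-fitting but stuck by friction (1 to 5 N) inside the tube, wholly inside it; origin at its centre
- tray: Aluminium open tray fixed to the bench under the tube's exit end: outside 160 mm (its x, same direction as the tube's x) x 130 mm, rim 40 mm high, walls and floor 4 mm. Origin on the bench under its centre
- rod: Push rod, 200 mm long, 0.26 kg: black handle 70 x 26 x 26 mm, then steel shaft 18 mm diameter, 115 mm long, then round head 30 mm diameter, 15 mm long. Origin at the handle's centre; +x along the rod to the head (handle x = -35 to 35 mm, head's face at 165 mm); balances near x = 25 mm. At the start it lies level in its rest, axis 40 mm above the bench, handle's sides upright
- rod_tip (a point): centre of the flat face of the rod's head
- rest: Fixed wooden rest: base 170 x 90 x 8 mm (x -55 to 115 mm); two notched uprights 12 mm thick, 50 mm high: at x = -28 mm for the handle (notch 38 mm wide, floor 27 mm above the bench), at x = 75 mm for the shaft (notch 30 mm wide, floor 31 mm); fingers have room between them. Origin on the bench under the handle's centre of a rod in place; +x towards that rod's head
- hammer: bystander: hammer lying on the bench, 260 mm long, to be left alone
- bracket: bystander: steel angle bracket 80 x 50 mm, 60 mm high, to be left alone
- can: bystander: closed grey can, 74 mm diameter, 110 mm high, to be left alone
Mind the look-alikes: they are no part of the job. What is shaped like the rod but orange or purple is not meant.

How it is judged (in metres and radians):
On the way, in this order (a step that is already met when the one before it is completed fails the run):
1. the head of the rod is in the bore behind the plug, with the plug still in the tube (x of rod_tip in the frame of tube between -0.05 and 0.04 m and y of rod_tip in the frame of tube between -0.02 and 0.02 m and z of rod_tip in the frame of tube between 0.06 and 0.1 m and x of plug in the frame of tube between -0.04 and 0.04 m and z of plug in the frame of tube between 0.06 and 0.1 m), for 0.05 s.
2. the plug lies in the tray (x of plug in the frame of tray between -0.08 and 0.08 m and y of plug in the frame of tray between -0.065 and 0.065 m and z of plug in the frame of tray between 0 and 0.045 m), for 0.2 s.
At the end, for the whole second after the job is handed in: the plug lies within the tray (its centre inside the walls and under 45 mm high), and the rod lies in its rest's notches, head the same way as at the start: handle centre within 12 mm sideways, -20 to +30 mm lengthwise and 6 mm in height of its place, within 0.15 rad; both at rest (all of step 2 and x of rod in the frame of rest between -0.02 and 0.03 m and y of rod in the frame of rest between -0.012 and 0.012 m and z of rod in the frame of rest between 0.034 and 0.046 m and x of rod_tip in the frame of rest above 0.12 m and angle between the x axis of rod and the x axis of rest, either way round below 0.15 rad and linear speed of each of rod, plug below 0.02 m/s); the robot touches nothing.
It fails at once if the hammer is moved more than 30 mm (distance of hammer from where it was at the start of the episode above 0.03 m).
It fails at once if the bracket is moved more than 30 mm (distance of bracket from where it was at the start of the episode above 0.03 m).
It fails at once if the can is moved more than 30 mm (distance of can from where it was at the start of the episode above 0.03 m).
It also fails if it takes over 54 s, if anything falls off the work surface, if the arm or the gripper's body presses on something with over 40 N, if the wrist force passes 120 N, or if a joint passes its speed limit or range.

## Robot

A 6-joint arm with a two-finger parallel gripper is mounted at the origin on the work surface. World frame = base frame: x ahead of the robot, y to its left, z up, the work surface at z = 0. Lengths are in mm, angles in rad, forces in N, time in s.
With the tool pointing down it reaches from about 300 to 875 mm from the base axis. Payload 4.2 kg.
Tool frame: the origin (TCP) lies midway between the tips of the shut fingers; the grasp point (between the pads) lies 19 mm behind it; z points along the fingers, y is the direction in which the jaws open and shut (so a half turn about z gives the same grasp; the last joint's range is limited). The gripper opens to 85 mm and grips with 20 to 120 N. Pads are 22 mm wide; open, the fingers measure 114 mm over their backs; the gripper's body (76 mm by 85 mm) begins 54 mm behind the grasp point. The pads swing forward as they close: fully open they stand 13 mm farther back than shut.
Start: joints at [-1.348, 0.32, 1.565, -0, 1.257, -0.02], TCP at [138.244, -558.149, 231.338] pointing down, gripper open.
Joint ranges: [-3.11, 3.11], [-0.84, 2.01], [0.21, 2.61], [-1.34, 4.49], [0.05, 2.63], [-2.56, 2.56]. Speed limits (rad/s): [2.57, 2.57, 3.14, 3.14, 3.14, 3.14].

## Interface

Orientations are given as a unit quaternion [w, x, y, z].
In Python, from rig import env gives the robot as it stands. The module is installed in compiled form; this text tells all that it offers.
- The arm moves only by the tool send_rows, never from a script. Its argument "steps" is a list that holds one entry, the list of rows, each a list of 5 numbers: the shift along the tool's x, y, z in cm, then the turn about the tool's z in rad, then the finger opening in cm, from 0 to 8.54. A call has 1 to 8 rows; each row is the pose to reach, as a shift and turn from the pose commanded when the call began, along the tool's axes at that moment; what a row does not reach only later rows make up. A row lasts 1/10 s, in which the tool goes at most 50 mm and 8.59 degrees, less where a joint would pass 70% of its speed; a pose out of reach is approached as far as the arm can. A call with a gripper value outside its range is refused whole. The fingers move at their own pace and stop on an object; "squeeze" is the grip in N (left out, the last holds). Time passes only in rows, so rows that repeat a pose let the fingers close. It gives the time, the measured TCP pose, the force and the opening at its end, in the units of the state.
- env.read_state(): the state, without advancing time (a new reading comes with each control period).
- env.capture(name): name is "side" or "top" or "wrist"; returns the picture (480x640x3 uint8, red, green, blue); there is no depth.
- env.get_calibration(name): a dict with "intrinsics" (3x3 intrinsics, pixels), "R" (3x3) and "t" (3): a world point X has camera coordinates R X + t; the wrist camera has in their place "hand_eye" (4x4, takes a point from camera to tool coordinates, whose origin is the TCP and whose axes are the flange's). Camera axes: x right, y down, z forward; pixel columns grow to the right and rows downward; lengths in mm; the calibration is good to about 2 mm. A picture is of the moment at which its call begins: read the wrist's pose just before it. get_calibration takes no time and is no camera call.
- env.close_job(): hands the job in, once; it reports no verdict.
The state is a dict: "t": time; "q": joint angles; "joint_velocities": joint speeds; "effort": joint torques, N m; "tcp_pos": TCP position; "tcp_rot": TCP orientation; "wrist_force": force on the tool from outside, world axes, zero at the start; "wrist_torque": the same for the moment, N m; "width": opening from 0.0 (shut) to 1.0 (fully open).
Only numpy, scipy, OpenCV 4.12 (cv2) and the standard library are available. Lean on these libraries where they do the work, as an engineer would, in place of code of your own. Each camera call takes 0.05 s, during which the arm holds its last target.

## Working session

There is one attempt and no reset: what is moved stays moved. The work goes in short steps, Python scripts to look and compute and a tool call to move; the robot and the scene stay as the last step left them, time stands still between calls to the robot, and variables do not carry over. Pictures are saved under pics/ and viewed, and the job is handed in when it is done.

Besides the shell and the picture viewer there is one more tool, called after "Call:" as name(argument=value, ...) on one line, values as JSON. send_rows: Moves the arm, as the interface text tells. Its arguments: {"type":"object","properties":{"steps":{"type":"array","items":{"type":"array","items":{"type":"array","items":{"type":"number"}}}},"squeeze":{"type":"number"}},"required":["steps"]}

```bash
mkdir -p pics; ls; python3 - <<'E'
from rig import env
import cv2,numpy as np
np.set_printoptions(precision=4,suppress=True)
print(env.read_state())
for n in("side","top","wrist"):
    im=env.capture(n); cv2.imwrite(f"pics/{n}0.png",im[:,:,::-1])
    print(n,env.get_calibration(n))
E
```

```text
pics
{'t': 0.0, 'q': array([-1.348 ,  0.3203,  1.5657, -0.    ,  1.2574, -0.02  ]), 'joint_velocities': array([ 0.0003,  0.0001, -0.0005, -0.001 , -0.0001,  0.0002]), 'effort': array([  0.0006, -41.5512, -23.4162,   0.0003,   0.0083,   0.    ]), 'tcp_pos': array([ 138.1541, -557.6781,  230.4737]), 'tcp_rot': array([-0.0009,  0.9926,  0.1211, -0.0001]), 'wrist_force': array([ 0.8096,  0.5449, -0.0342]), 'wrist_torque': array([-0.0404, -0.0129, -0.0681]), 'width': 1.0033086213430304}
side {'intrinsics': array([[444.1525,   0.    , 327.005 ],
       [  0.    , 444.1525, 244.2397],
       [  0.    ,   0.    ,   1.    ]]), 'R': array([[-0.9386, -0.3449,  0.0063],
       [-0.1982,  0.5242, -0.8282],
       [ 0.2823, -0.7787, -0.5603]]), 't': array([405.8518, 248.8161, 692.3517])}
top {'intrinsics': array([[596.0479,   0.    , 325.3856],
       [  0.    , 596.0479, 249.5341],
       [  0.    ,   0.    ,   1.    ]]), 'R': array([[-0.0155, -0.9998,  0.0086],
       [-0.9813,  0.0135, -0.1921],
       [ 0.1919, -0.0114, -0.9813]]), 't': array([-145.3457,  512.7508, 1239.855 ])}
wrist {'intrinsics': array([[357.1435,   0.    , 311.5832],
       [  0.    , 357.1435, 242.7109],
       [  0.    ,   0.    ,   1.    ]]), 'hand_eye': array([[  -0.0011,   -0.9609,   -0.2768,   71.8097],
       [   1.    ,   -0.0011,   -0.0002,   -1.0109],
       [  -0.0001,   -0.2768,    0.9609, -144.0979],
       [   0.    ,    0.    ,    0.    ,    1.    ]])}
```

View pics/top0.png

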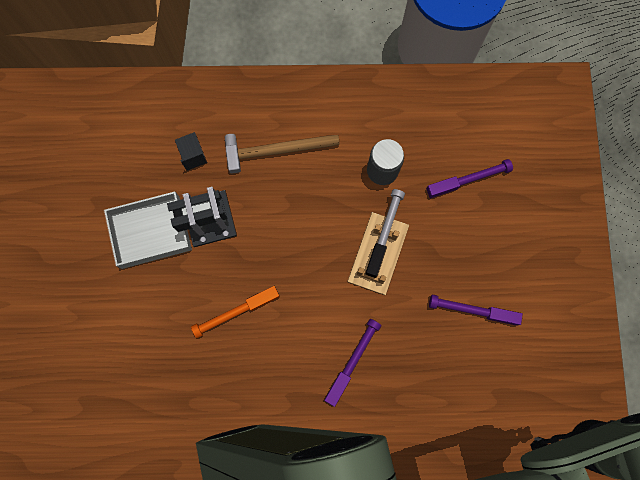

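View pics/side0.png

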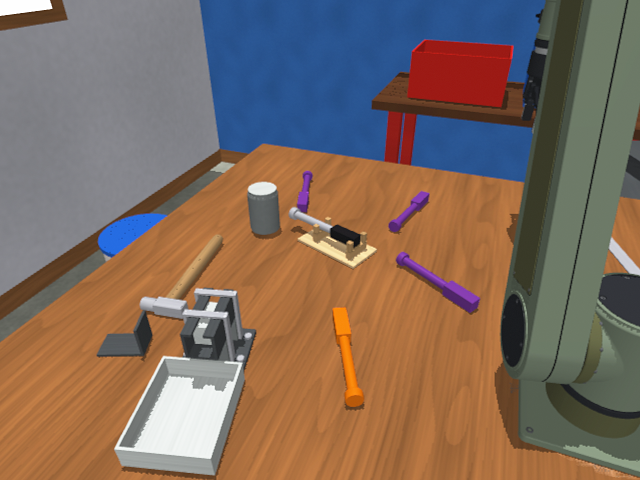

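View pics/wrist0.png

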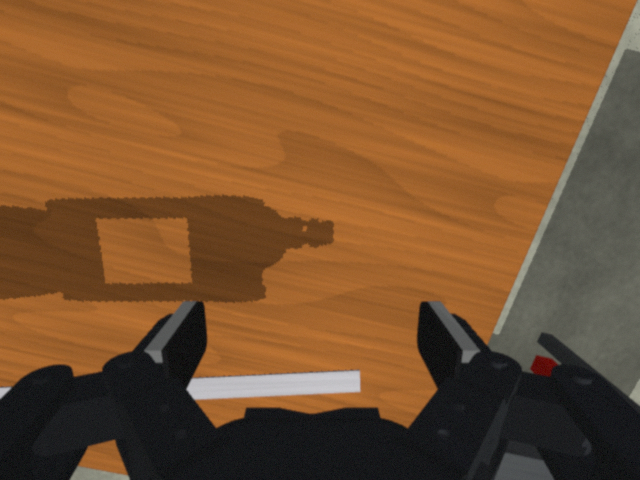

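The top view shows the tube (205,215), the tray (148,230), the rod in its rest (handle 376,260; head 398,194), the can (386,160) and the hammer (280,148). The look-alikes are one orange (235,312) and three purple (470,178), (475,310), (352,362). Only the one in the rest has a black handle and a steel shaft, so that is the rod. I'll confirm it in enlarged crops.

```bash
python3 - <<'E'
import cv2
im=cv2.imread("pics/top0.png")
a=cv2.resize(im[180:300,330:430],(500,600),interpolation=cv2.INTER_CUBIC)
cv2.imwrite("pics/rodcrop.png",a)
b=cv2.resize(im[180:280,95:245],(795,530),interpolation=cv2.INTER_CUBIC)
cv2.imwrite("pics/tubecrop.png",b)
im=cv2.imread("pics/side0.png")
b=cv2.resize(im[270:390,130:270],(700,600),interpolation=cv2.INTER_CUBIC)
cv2.imwrite("pics/sidetube.png",b)
E
```

```text
(no output)
```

View pics/rodcrop.png

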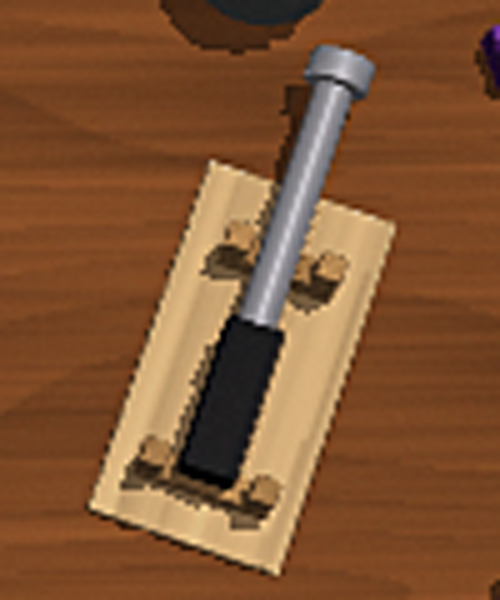

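View pics/tubecrop.png

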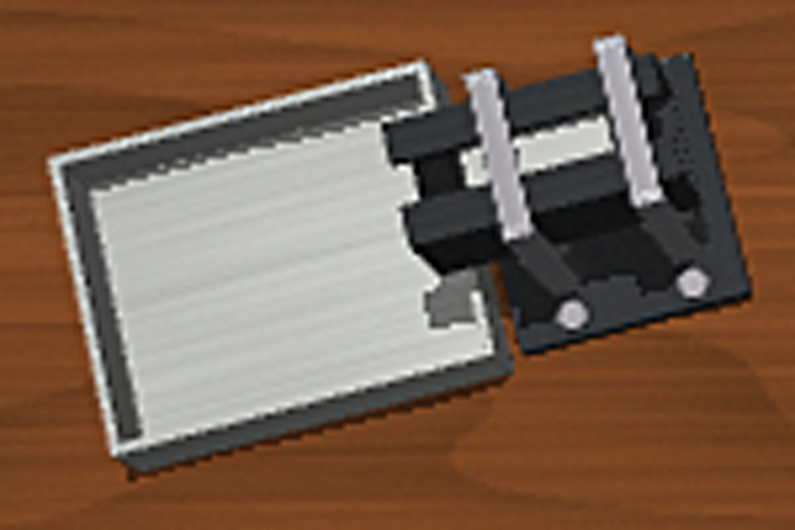

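View pics/sidetube.png

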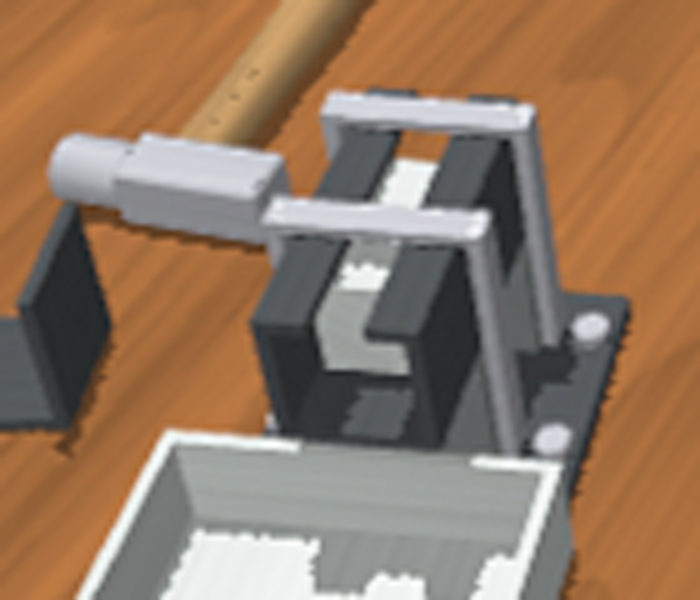

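The crop confirms it: black handle and steel shaft in the wooden rest, head up-image towards the can. The tube's mouth is at its right end, about (221,205), and the tray is to the left. Next I'll take rough positions by casting rays.

```bash
cat > h.py <<'E'
import numpy as np,cv2
from scipy.spatial.transform import Rotation as Rn
from rig import env
np.set_printoptions(precision=3,suppress=True)
def cam(n,st=None):
    c=env.get_calibration(n);K=c["intrinsics"]
    if n!="wrist": return K,c["R"],c["t"]
    w,x,y,z=st["tcp_rot"];R=Rn.from_quat([x,y,z,w]).as_matrix();H=c["hand_eye"]
    Rw=R@H[:3,:3];tw=R@H[:3,3]+st["tcp_pos"]
    return K,Rw.T,-Rw.T@tw
def toplane(C,uv,z):
    K,R,t=C;uv=np.atleast_2d(uv).astype(float)
    d=(R.T@np.linalg.inv(K)@np.c_[uv,np.ones(len(uv))].T).T
    o=-R.T@t
    return o+d*((z-o[2])/d[:,2])[:,None]
def proj(C,X):
    K,R,t=C;p=(K@(R@np.atleast_2d(X).T+t[:,None])).T
    return p[:,:2]/p[:,2:]
E
python3 - <<'E'
from h import *
T=cam("top")
cr=np.array([[50,158],[425,62],[113,455],[510,368]])/5.3+[95,180]
p=toplane(T,cr,40);print("tray",p)
e=lambda a,b:(np.linalg.norm(p[a]-p[b]),np.degrees(np.arctan2(*(p[b]-p[a])[1::-1])))
print(e(0,1),e(2,3),e(0,2),e(1,3))
c=np.array([[690,55],[750,297],[525,353]])/5.3+[95,180]
p=toplane(T,c,8);print("plate",p,e(0,1),e(1,2))
c=np.array([[385,128],[410,232],[655,55]])/5.3+[95,180]
p=toplane(T,c,106);print("tubetop",p,e(0,1),e(0,2))
c=np.array([[345,50],[258,325],[208,480]])/5+[330,180]
p=toplane(T,c,45);print("rod",p,e(1,0),e(2,1))
c=np.array([[212,160],[395,228],[90,508],[280,575]])/5+[330,180]
p=toplane(T,c,8);print("rest",p,p.mean(0),e(2,0),e(3,1),e(0,1))
E
```

```text
tray [[608.506 332.574  40.   ]
 [647.98  178.357  40.   ]
 [482.863 299.989  40.   ]
 [516.845 139.22   40.   ]]
(np.float64(159.1890360459686), np.float64(-75.64264263829861)) (np.float64(164.3210754840501), np.float64(-78.06505179628383)) (np.float64(129.79923012165446), np.float64(-165.4609233603888)) (np.float64(136.8502987112468), np.float64(-163.38252334174427))
plate [[659.29   72.76    8.   ]
 [552.457  45.612   8.   ]
 [529.571 140.04    8.   ]] (np.float64(110.22855320230316), np.float64(-165.7417228181208)) (np.float64(97.16161113484425), np.float64(103.62366815331258))
tubetop [[601.152 176.884 106.   ]
 [558.733 165.596 106.   ]
 [629.783  70.857 106.   ]] (np.float64(43.89472894095804), np.float64(-165.0982431654657)) (np.float64(109.8242567807946), np.float64(-74.88829941701046))
rod [[ 643.981 -318.369   45.   ]
 [ 519.984 -275.532   45.   ]
 [ 452.086 -251.658   45.   ]] (np.float64(131.188323857402), np.float64(-19.05824960095201)) (np.float64(71.97283977837174), np.float64(-19.372693787756862))
rest [[ 604.049 -261.229    8.   ]
 [ 571.29  -342.935    8.   ]
 [ 445.811 -202.289    8.   ]
 [ 414.812 -285.46     8.   ]] [ 508.991 -272.978    8.   ] (np.float64(168.85901458080403), np.float64(-20.42884917074565)) (np.float64(166.69944233048784), np.float64(-20.168516204988762)) (np.float64(88.02926480491917), np.float64(-111.84767367950498))
```

The rough values agree with the given sizes: tray 160x130, plate 110, tube 110, rest 169x88. That puts the tube centre near (590,117) with yaw about 105°, and the rod handle near (484,-263) with yaw about -20°. I'll view the tube close up with the wrist camera first.

```bash
cat >> h.py <<'E'
def tyaw(st):
    w,x,y,z=st["tcp_rot"];M=Rn.from_quat([x,y,z,w]).as_matrix();return np.arctan2(M[1,0],M[0,0]),M
def go(p,yawdeg=None,st=None):
    st=st or env.read_state();y,M=tyaw(st)
    d=M.T@(np.array(p)-st["tcp_pos"])/10
    tr=0 if yawdeg is None else -((np.radians(yawdeg)-y+np.pi)%(2*np.pi)-np.pi)
    print("t",round(st["t"],2),"tcp",st["tcp_pos"],"yaw",round(np.degrees(y),2),"q",st["q"],"F",st["wrist_force"],"shift cm",d,"turn",round(tr,4),"n",np.linalg.norm(d)/5,abs(tr)/.15)
E
python3 -c "
from h import *
go([605,59,180],104.8)
C=cam('top')
print(toplane(C,[[386,150],[338,140],[232,138],[190,150]],30))
"
```

```text
t 0.15 tcp [ 138.178 -557.787  230.691] yaw 13.91 q [-1.348  0.32   1.565  0.     1.257 -0.02 ] F [-0.006  0.312  0.982] shift cm [ 60.143 -48.638   5.136] turn -1.5863 n 15.50378293548739 10.575196597184966
[[ 743.426 -294.591   30.   ]
 [ 768.8   -185.807   30.   ]
 [ 776.545   55.789   30.   ]
 [ 748.888  150.53    30.   ]]
```

Call:
send_rows(steps=[[[3.7,-3.0,0,-0.1,8.5],[7.4,-6.0,0,-0.2,8.5],[11.1,-9.0,0,-0.3,8.5],[14.8,-12.0,0,-0.4,8.5],[18.5,-15.0,0,-0.5,8.5],[22.2,-18.0,0,-0.6,8.5],[25.9,-21.0,0,-0.7,8.5],[29.6,-24.0,0,-0.8,8.5]]])

```text
t: 0.95
tcp_pos: [368.5, -252.3, 231.3]
tcp_rot: [0.0, 0.866, 0.5, 0.0]
wrist_force: [0.2, 0.6, 0.9]
width: 0.992
```

```bash
python3 -c "
from h import *
go([605,59,180],104.8)"
```

```text
t 0.95 tcp [ 368.549 -252.262  231.289] yaw 59.97 q [-0.626  0.116  1.836 -0.     1.189 -0.102] F [0.236 0.562 0.87 ] shift cm [38.782  4.893  5.126] turn -0.7824 n 7.8847640852531296 5.216127173192001
```

Call:
send_rows(steps=[[[4.8,0.6,0.6,-0.1,8.5],[9.6,1.2,1.2,-0.2,8.5],[14.4,1.8,1.8,-0.3,8.5],[19.2,2.4,2.4,-0.4,8.5],[24.0,3.0,3.0,-0.5,8.5],[28.8,3.6,3.7,-0.6,8.5],[33.8,4.3,4.5,-0.7,8.5],[38.6,4.9,5.1,-0.782,8.5]]])

```text
t: 1.75
tcp_pos: [605.4, 56.5, 179.5]
tcp_rot: [-0.0, 0.61, 0.792, -0.0]
wrist_force: [0.4, -0.6, -0.0]
width: 0.999
```

```bash
python3 -c "
from h import *
import pickle
env.capture('wrist')
st=env.read_state(); im=env.capture('wrist');cv2.imwrite('pics/w1.png',im[:,:,::-1]);pickle.dump(st,open('w1.pkl','wb'))
go([605,59,180],104.8,st);print(st['joint_velocities'])"
```

```text
t 1.8 tcp [609.754  62.644 178.095] yaw 105.07 q [ 0.081  0.413  1.559  0.005  1.166 -0.184] F [4.937 4.653 0.954] shift cm [-0.228 -0.553 -0.194] turn 0.0047 n 0.12571568820686713 0.03149074236667697
[-0.06  -0.052  0.093 -0.043  0.03   0.032]
```

View pics/w1.png

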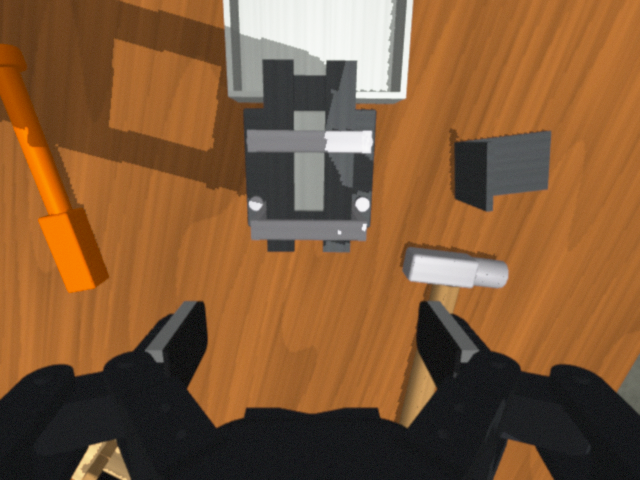

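The wrist view shows the tube, with its top between columns 264 and 356, exit end at row 60 and mouth end at row 250. The arm was still settling, so I'll retake it and measure on an enlarged crop.

```bash
python3 -c "
from h import *
import pickle
for i in range(4):env.capture('wrist')
st=env.read_state(); im=env.capture('wrist')[:,:,::-1];cv2.imwrite('pics/w2.png',im);pickle.dump(st,open('w2.pkl','wb'))
go([605,59,180],104.8,st);print(st['joint_velocities'])
cv2.imwrite('pics/w2c.png',cv2.resize(im[40:260,210:410],(540,594),interpolation=cv2.INTER_CUBIC))
g=cv2.cvtColor(im.copy(),cv2.COLOR_BGR2GRAY)
"
```

```text
t 2.05 tcp [603.891  53.931 180.193] yaw 104.5 q [ 0.07   0.404  1.568 -0.001  1.171 -0.183] F [-0.053 -0.809  0.786] shift cm [0.463 0.234 0.019] turn -0.0052 n 0.1038390059269935 0.034618457577021054
[-0.016 -0.016  0.003  0.001 -0.003 -0.001]
```

View pics/w2c.png

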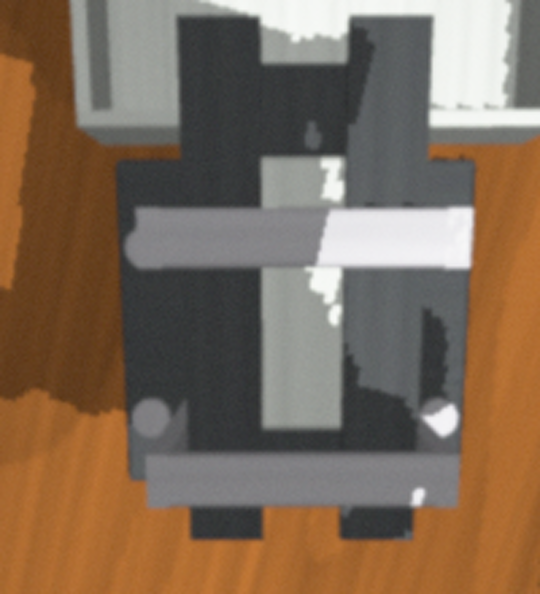

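```bash
python3 -c "
from h import *
import pickle
C=cam('wrist',pickle.load(open('w2.pkl','rb')))
f=lambda a:np.array(a)/2.7+[210,40]
p=toplane(C,f([[178,15],[433,16],[191,539],[413,539]]),106)
print(p,'centre',p.mean(0))
n=np.linalg.norm;print(n(p[0]-p[1]),n(p[2]-p[3]),n(p[0]-p[2]),n(p[1]-p[3]))
d=(p[0]+p[1]-p[2]-p[3])[:2]/2;ang=np.arctan2(d[1],d[0]);print('yaw',np.degrees(ang))
for k in((0,2),(1,3)):
  e=p[k[0]]-p[k[1]];print(np.degrees(np.arctan2(e[1],e[0])))
for e in (p[0]-p[1],p[2]-p[3]):print(np.degrees(np.arctan2(e[1],e[0]))-90)
s=toplane(C,f([[261,64],[348,64],[261,430],[342,430]]),106);print('slot',s,s.mean(0))
g=toplane(C,f([[302,156],[302,430]]),99);c=p.mean(0);u=np.array([np.cos(ang),np.sin(ang)])
print('plug x',(g-c)[:,:2]@u)
# project tube corners (world) into top and side for cross check
top=cv2.imread('pics/top0.png');sd=cv2.imread('pics/side0.png')
print(proj(cam('top'),p),proj(cam('side'),p))
"
```

```text
[[556.134 166.515 106.   ]
 [606.365 179.256 106.   ]
 [583.698  59.443 106.   ]
 [634.222  72.463 106.   ]] centre [595.105 119.419 106.   ]
51.82238118806309 52.174664873919156 110.56318693794191 110.36561239430587
yaw 104.52786002617995
104.43641311165038
104.61947064747837
-255.76827366001305
-255.54930546661146
slot [[574.692 161.944 106.   ]
 [592.031 166.407 106.   ]
 [593.301  88.521 106.   ]
 [611.154  93.12  106.   ]] [592.794 127.498 106.   ]
plug x [ 29.363 -30.603]
[[171.873 224.995]
 [166.595 201.762]
 [223.634 211.503]
 [217.862 188.361]] [[210.701 337.124]
 [177.    334.338]
 [231.343 289.457]
 [201.35  287.336]]
```

```bash
python3 -c "
from h import *
import pickle
for i in range(6):
  st=env.read_state(); im=env.capture('wrist')[:,:,::-1]
  print(st['t'],st['tcp_pos'],np.degrees(tyaw(st)[0]),st['q'])
cv2.imwrite('pics/w3.png',im);pickle.dump(st,open('w3.pkl','wb'))
cv2.imwrite('pics/w3c.png',cv2.resize(im[40:260,210:410],(540,594),interpolation=cv2.INTER_CUBIC))
for n in ('top','side'): cv2.imwrite('pics/%s3.png'%n,env.capture(n)[:,:,::-1])
"
```

```text
2.1 [603.878  53.601 180.505] 104.46373798012212 [ 0.07   0.403  1.568 -0.     1.171 -0.182]
2.15 [603.974  53.476 180.736] 104.45026709055581 [ 0.07   0.403  1.568 -0.     1.17  -0.183]
2.2 [604.108  53.448 180.847] 104.44200747317154 [ 0.069  0.403  1.568 -0.     1.17  -0.183]
2.25 [604.198  53.544 180.873] 104.45008493369097 [ 0.07   0.403  1.568 -0.     1.17  -0.183]
2.3 [604.319  53.699 180.859] 104.46266541467173 [ 0.07   0.403  1.568 -0.     1.17  -0.183]
2.35 [604.398  53.861 180.789] 104.47572881936303 [ 0.07   0.403  1.567 -0.     1.17  -0.183]
```

View pics/w3c.png

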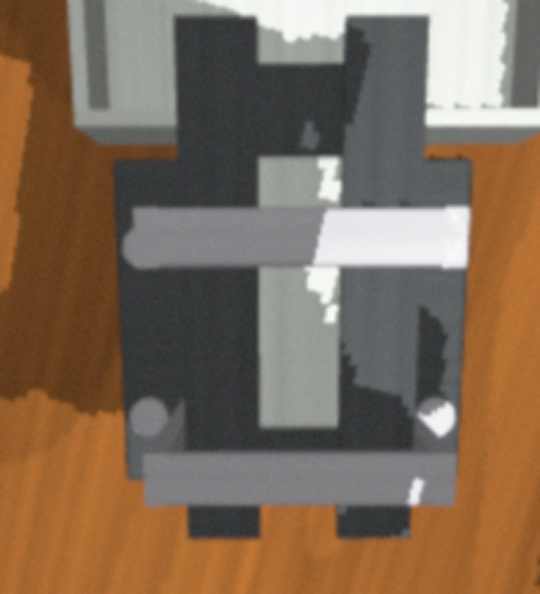

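Measured sizes match: 51.8 and 52.2 against 52 mm, 110.5 against 110 mm, and the plug at ±30 about the middle. That gives tube centre (595,119) and yaw 104.5°. Now the rod.

```bash
python3 -c "
from h import *
go([456,-253,175],-20)"
```

```text
t 2.5 tcp [604.567  54.331 180.547] yaw 104.52 q [ 0.071  0.404  1.567 -0.     1.17  -0.183] F [0.341 0.348 0.321] shift cm [-26.028 -22.086   0.552] turn 2.1732 n 6.828045745906065 14.488191891958987
```

Call:
send_rows(steps=[[[-1.7,-1.4,0,0.145,8.5],[-3.4,-2.9,0,0.29,8.5],[-5.2,-4.4,0,0.435,8.5],[-6.9,-5.9,0,0.58,8.5],[-8.7,-7.4,0,0.725,8.5],[-10.4,-8.8,0,0.87,8.5],[-12.1,-10.3,0,1.015,8.5],[-13.8,-11.8,0,1.16,8.5]]])

```text
t: 3.3
tcp_pos: [524.6, -109.3, 180.4]
tcp_rot: [0.0, 0.946, 0.323, 0.0]
wrist_force: [0.8, -0.7, 0.4]
width: 0.998
```

```bash
python3 -c "
from h import *
go([456,-253,175],-20)"
```

```text
t 3.3 tcp [ 524.627 -109.348  180.416] yaw 37.74 q [-0.227  0.297  1.733 -0.     1.111  0.685] F [ 0.783 -0.719  0.422] shift cm [-14.22    7.158   0.543] turn 1.0078 n 3.185907568002749 6.718771993971006
```

Call:
send_rows(steps=[[[-2.0,1.0,0,0.14,8.5],[-4.0,2.0,0,0.28,8.5],[-6.0,3.0,0,0.42,8.5],[-8.0,4.0,0.2,0.56,8.5],[-10.0,5.0,0.3,0.7,8.5],[-12.0,6.0,0.4,0.84,8.5],[-13.6,6.8,0.5,0.96,8.5],[-14.2,7.2,0.5,1.007,8.5]]])

```text
t: 4.1
tcp_pos: [456.9, -254.1, 175.3]
tcp_rot: [0.0, 0.985, -0.173, -0.0]
wrist_force: [-0.9, 0.8, -0.5]
width: 0.997
```

```bash
python3 -c "
from h import *
import pickle
for i in range(8):env.capture('top')
st=env.read_state(); im=env.capture('wrist')[:,:,::-1];cv2.imwrite('pics/w4.png',im);pickle.dump(st,open('w4.pkl','wb'))
go([456,-253,175],-20,st);print(st['joint_velocities'])"
```

```text
t 4.5 tcp [ 458.011 -252.291  175.355] yaw -19.54 q [-0.525  0.282  1.769  0.     1.09   1.386] F [0.946 0.906 0.033] shift cm [-0.166  0.134  0.035] turn 0.0081 n 0.04322846743033924 0.054071185991428905
[-0.    -0.001 -0.    -0.001  0.002  0.   ]
```

View pics/w4.png

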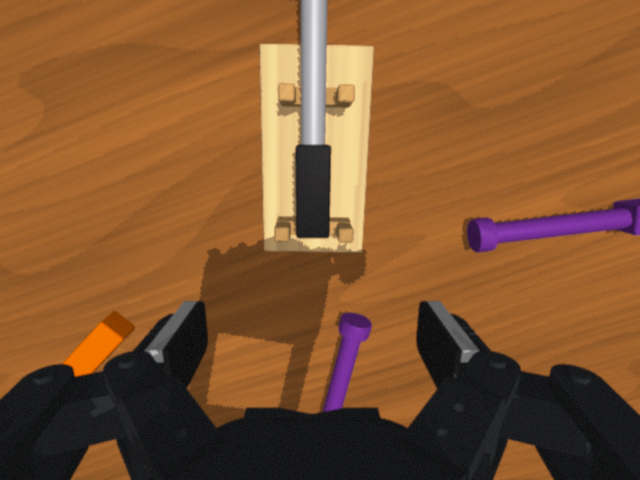

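The view shows the black handle at columns 296-330, rows 145-237, with the shaft running upwards, in the rest at columns 260-373. I'll measure it with masks.

```bash
python3 -c "
from h import *
import pickle
C=cam('wrist',pickle.load(open('w4.pkl','rb')))
im=cv2.imread('pics/w4.png')
sub=im[135:245,285:340]
m=(sub.max(2)<50).astype(np.uint8)
n,l,s,_=cv2.connectedComponentsWithStats(m);k=1+np.argmax(s[1:,4]);print(s[k])
ct=max(cv2.findContours((l==k).astype(np.uint8),0,1)[0],key=cv2.contourArea)
r=cv2.boxPoints(cv2.minAreaRect(ct))+[285,135];print(r)
p=toplane(C,r,53);print(p,p.mean(0))
for i in range(4):
  e=p[(i+1)%4]-p[i];print(np.linalg.norm(e),np.degrees(np.arctan2(e[1],e[0])))
# rest base
hs=cv2.cvtColor(im,cv2.COLOR_BGR2HSV)
m=((hs[...,2]>150)&(hs[...,1]<130)&(hs[...,0]>12)&(hs[...,0]<28)).astype(np.uint8);m=cv2.morphologyEx(m,cv2.MORPH_CLOSE,np.ones((25,25)))
m[:, :240]=0;m[:,390:]=0;m[262:]=0
ct=max(cv2.findContours(m,0,1)[0],key=cv2.contourArea)
ap=cv2.approxPolyDP(ct,12,True)[:,0];print(ap)
p=toplane(C,ap,8);print(p,p.mean(0))
for i in range(len(p)):
  e=p[(i+1)%len(p)]-p[i];print(np.linalg.norm(e),np.degrees(np.arctan2(e[1],e[0])))
cv2.imwrite('pics/w4c.png',cv2.resize(im[30:260,240:390],(390,598),interpolation=cv2.INTER_CUBIC))
"
```

```text
[  11   10   34   92 2757]
[[296. 145.]
 [329. 145.]
 [329. 236.]
 [296. 236.]]
[[ 525.915 -262.694   53.   ]
 [ 517.95  -285.069   53.   ]
 [ 453.783 -263.195   53.   ]
 [ 462.328 -239.187   53.   ]] [ 489.994 -262.536   53.   ]
23.750491143809615 -109.59643385980299
67.79292610049659 161.17640656791767
25.483385922918362 70.40631274737684
67.79292174290238 -20.288204747171584
[[260  44]
 [265 248]
 [361 250]
 [373  48]
 [327  44]
 [325  64]
 [301  64]
 [299  45]]
[[ 606.925 -260.6      8.   ]
 [ 450.522 -202.681    8.   ]
 [ 419.359 -284.539    8.   ]
 [ 574.58  -343.051    8.   ]
 [ 589.345 -309.973    8.   ]
 [ 576.415 -303.866    8.   ]
 [ 582.801 -285.931    8.   ]
 [ 596.033 -289.098    8.   ]] [ 549.497 -284.967    8.   ]
166.78299311444252 159.6796033881265
87.58854089770524 -110.84151369860965
165.882946136068 -20.654713178769846
36.22428017512728 65.94528902420306
14.300030260214916 154.71853209083955
19.03780362059517 70.40141765030148
13.60587341753741 -13.459214465722855
30.508758288572356 69.08226144554799
```

View pics/w4c.png

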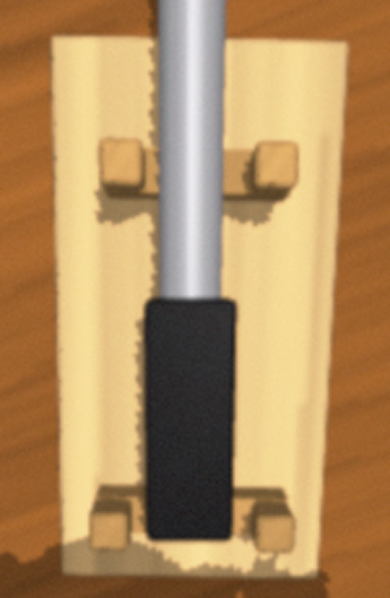

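The handle measures 25 x 68 mm (26 x 70 given), with its centre at (490,-262.5), yaw about -20°. The rest origin is about (485,-262), yaw -20.3°. I'll grasp 16 mm ahead of the handle centre.

```bash
python3 -c "
from h import *
go([505,-268,19],-20)"
```

```text
t 4.55 tcp [ 458.001 -252.325  175.34 ] yaw -19.54 q [-0.526  0.282  1.769 -0.     1.09   1.386] F [-1.034 -0.924  0.824] shift cm [ 4.952 -0.095 15.635] turn 0.008 n 3.2800451113154585 0.053335344376321814
```

Call:
send_rows(steps=[[[2.5,-0.05,0,0.008,8.5],[4.5,-0.1,2,0.008,8.5],[4.95,-0.1,6,0.008,8.5],[4.95,-0.1,10,0.008,8.5],[4.95,-0.1,13,0.008,8.5],[4.95,-0.1,15,0.008,8.5],[4.95,-0.1,15.65,0.008,8.5],[4.95,-0.1,15.65,0.008,8.5]]])

```text
t: 5.35
tcp_pos: [504.6, -268.1, 18.2]
tcp_rot: [-0.0, 0.985, -0.174, -0.001]
wrist_force: [0.2, -0.6, 1.0]
width: 0.992
```

```bash
python3 -c "
from h import *
env.capture('top')
cv2.imwrite('pics/w5.png',env.capture('wrist')[:,:,::-1])
go([505,-268,19],-20)"
```

```text
t 5.45 tcp [ 505.643 -268.765   19.881] yaw -20.04 q [-0.509  0.525  1.837 -0.     0.778  1.412] F [0.306 0.57  0.451] shift cm [-0.087 -0.05   0.088] turn -0.0008 n 0.02664482891794458 0.005173109297764711
```

View pics/w5.png

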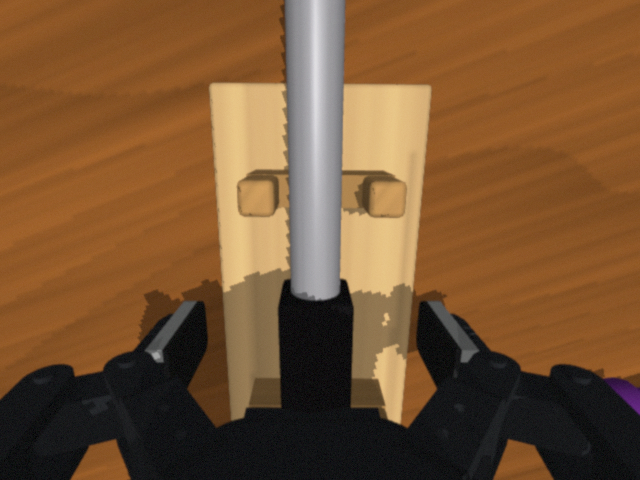

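The rod lies centred between the open fingers, clear of the uprights (256,197), (387,197). Closing.

Call:
send_rows(steps=[[[0,0,0,0,6],[0,0,0,0,4],[0,0,0,0,2],[0,0,0,0,1.5],[0,0,0,0,1.5],[0,0,0,0,1.5],[0,0,0,0,1.5],[0,0,0,0,1.5]]], squeeze=70)

```text
t: 6.25
tcp_pos: [505.0, -268.7, 19.4]
tcp_rot: [0.0, 0.985, -0.174, 0.0]
wrist_force: [-1.4, 0.1, 5.5]
width: 0.293
```

```bash
python3 -c "
from h import *
st=env.read_state();print(st['width']*85)
go([505,-268,220],-20)"
```

```text
24.908079446555323
t 6.25 tcp [ 505.022 -268.671   19.426] yaw -20.07 q [-0.509  0.525  1.838 -0.     0.777  1.412] F [-1.409  0.116  5.512] shift cm [ -0.006  -0.056 -20.057] turn -0.0011 n 4.011500845333876 0.007570421533635852
```

Gripped at about 25 mm (26 expected). Lifting straight up.

Call:
send_rows(steps=[[[0,0,-1,0,1.5],[0,0,-3,0,1.5],[0,0,-6,0,1.5],[0,0,-10,0,1.5],[0,0,-14,0,1.5],[0,0,-17,0,1.5],[0,0,-18,0,1.5],[0,0,-18,0,1.5]]])

```text
t: 7.05
tcp_pos: [505.0, -268.5, 199.7]
tcp_rot: [0.0, 0.985, -0.174, 0.001]
wrist_force: [0.3, -0.5, -2.8]
width: 0.292
```

```bash
python3 -c "
from h import *
cv2.imwrite('pics/s6.png',env.capture('side')[:,:,::-1])
cv2.imwrite('pics/w6.png',env.capture('wrist')[:,:,::-1])
st=env.read_state();print(st['width']*85)
a=np.radians(104.5);u=np.array([np.cos(a),np.sin(a)])
c=np.array([595,119])
P=c+u*(-55-25-165+16);print(P)
go([*P,190],104.5)"
```

```text
24.847157800821694
[ 652.337 -102.706]
t 7.15 tcp [ 503.644 -267.829  196.857] yaw -20.06 q [-0.509  0.338  1.627 -0.     1.18   1.412] F [ 0.707  0.331 -3.496] shift cm [  8.304 -20.611   0.665] turn -2.1741 n 4.446226567997726 14.493716463680737
```

View pics/s6.png

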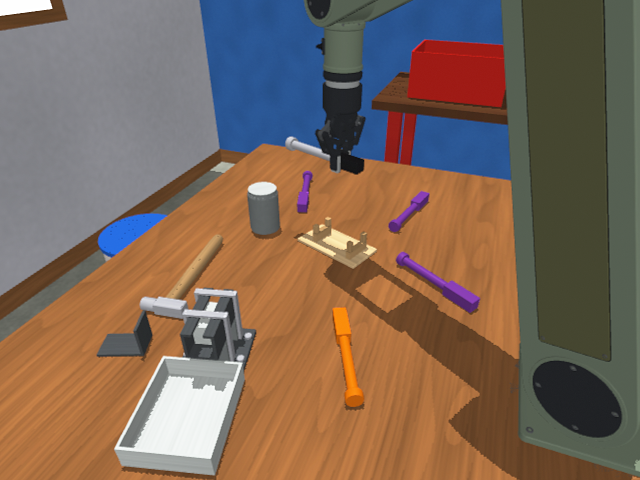

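View pics/w6.png

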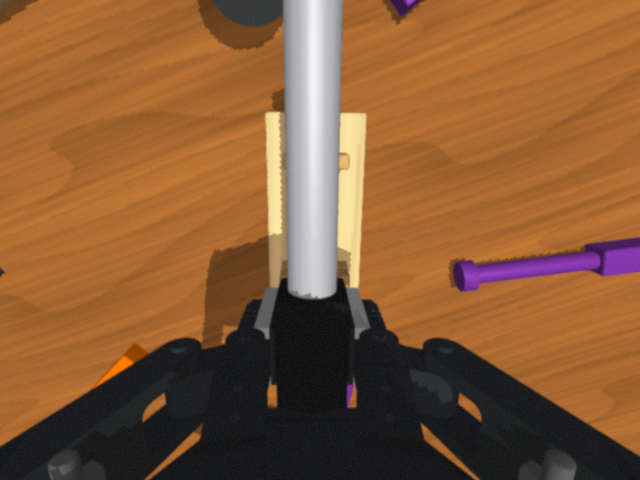

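The rod is held, level and centred. I'll carry it to a point 25 mm behind the mouth, still high.

Call:
send_rows(steps=[[[0.4,-1.2,0,-0.1,1.5],[1.0,-2.4,0,-0.24,1.5],[1.5,-3.8,0,-0.38,1.5],[2.1,-5.1,0,-0.52,1.5],[2.6,-6.5,0,-0.66,1.5],[3.2,-7.8,0,-0.8,1.5],[3.7,-9.2,0,-0.94,1.5],[4.2,-10.4,0,-1.08,1.5]]])

```text
t: 7.95
tcp_pos: [579.1, -184.2, 195.7]
tcp_rot: [-0.002, 0.933, 0.36, -0.002]
wrist_force: [1.0, -0.1, -3.4]
width: 0.293
```

```bash
python3 -c "
from h import *
go([652.3,-102.7,190],104.5)"
```

```text
t 7.95 tcp [ 579.077 -184.164  195.74 ] yaw 42.16 q [-0.327  0.397  1.538 -0.     1.212  0.508] F [ 0.984 -0.138 -3.446] shift cm [10.897 -1.122  0.55 ] turn -1.0881 n 2.193713682352617 7.253912696075702
```

Call:
send_rows(steps=[[[1.5,-0.2,0,-0.14,1.5],[3.0,-0.3,0,-0.28,1.5],[4.5,-0.5,0,-0.42,1.5],[6.0,-0.6,0,-0.56,1.5],[7.5,-0.8,0,-0.7,1.5],[9.0,-0.9,0,-0.84,1.5],[10.2,-1.1,0,-0.98,1.5],[10.9,-1.1,0,-1.088,1.5]]])

```text
t: 8.75
tcp_pos: [653.1, -103.1, 195.4]
tcp_rot: [-0.003, 0.612, 0.791, -0.001]
wrist_force: [0.3, -0.2, -2.1]
width: 0.289
```

```bash
python3 -c "
from h import *
import pickle
for i in range(8):env.capture('side')
st=env.read_state()
im=env.capture('side')[:,:,::-1];cv2.imwrite('pics/s7.png',im)
cv2.imwrite('pics/t7.png',env.capture('top')[:,:,::-1])
cv2.imwrite('pics/w7.png',env.capture('wrist')[:,:,::-1])
pickle.dump(st,open('w7.pkl','wb'))
go([652.3,-102.7,61],104.5,st)"
```

```text
t 9.15 tcp [ 653.327 -104.694  198.401] yaw 104.07 q [-0.176  0.477  1.399 -0.     1.266 -0.422] F [-1.302  0.647 -2.227] shift cm [ 0.216 -0.04  13.74 ] turn -0.0075 n 2.7483772403127213 0.05032467327067636
```

View pics/s7.png

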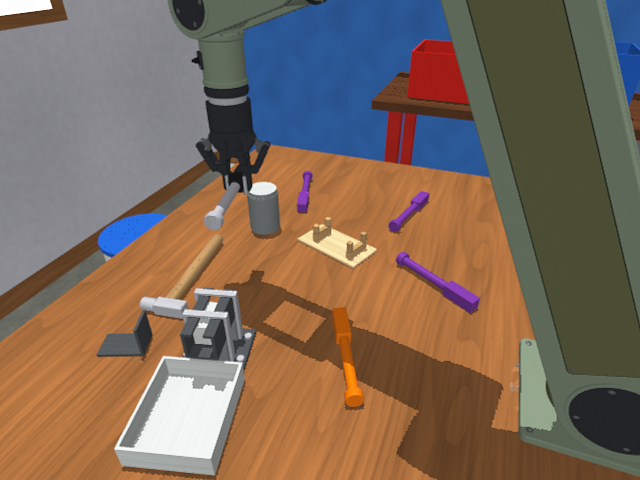

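View pics/t7.png

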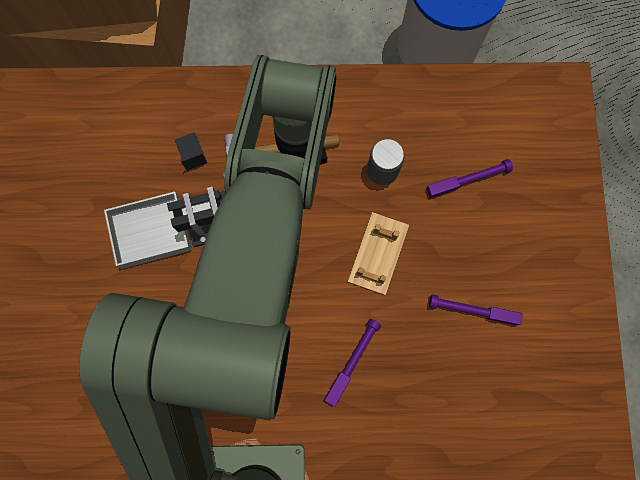

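View pics/w7.png

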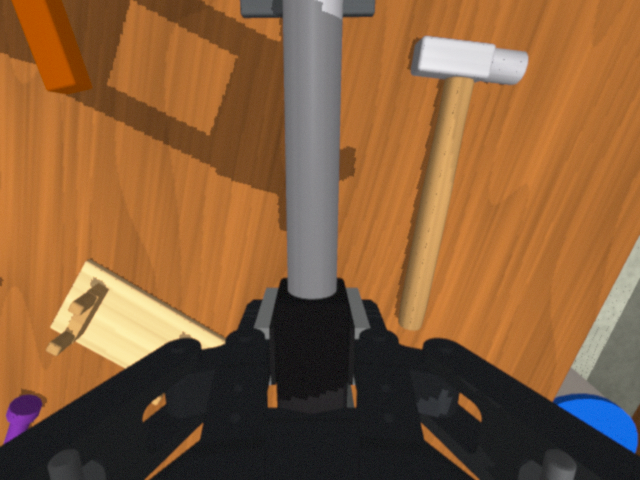

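The head is at (214,221) in the side view and the can is clear. I'll descend to bore height (TCP z about 59.5) and then compare the head with the mouth in the side view.

Call:
send_rows(steps=[[[0,0,2,-0.008,1.5],[0,0,5,-0.008,1.5],[0,0,8,-0.008,1.5],[0,0,11,-0.008,1.5],[0,0,13,-0.008,1.5],[0,0,13.8,-0.008,1.5],[0,0,13.9,-0.008,1.5],[0,0,13.9,-0.008,1.5]]])

```text
t: 10.1
tcp_pos: [654.6, -104.5, 60.9]
tcp_rot: [0.001, 0.612, 0.791, 0.0]
wrist_force: [0.2, -0.4, -2.0]
width: 0.297
```

```bash
python3 -c "
from h import *
for i in range(8):env.capture('side')
st=env.read_state()
im=env.capture('side')[:,:,::-1];cv2.imwrite('pics/s8.png',im)
cv2.imwrite('pics/w8.png',env.capture('wrist')[:,:,::-1])
go([652.3,-102.7,59.4],104.5,st)
y=tyaw(st)[0];u=np.array([np.cos(y),np.sin(y),0]);b=st['tcp_pos']+[0,0,20.6]
print(proj(cam('side'),[b+149*u,b+134*u,b+60*u]))
cv2.imwrite('pics/s8c.png',cv2.resize(im[220:370,150:300],(600,600),interpolation=cv2.INTER_CUBIC))
"
```

```text
t 10.5 tcp [ 653.983 -104.33    60.306] yaw 104.61 q [-0.176  0.591  1.571 -0.     0.979 -0.43 ] F [-0.349  0.77  -2.997] shift cm [ 0.2   -0.122  0.09 ] turn 0.0019 n 0.05023441077678094 0.012576935489772012
[[222.461 289.518]
 [224.878 284.194]
 [235.79  260.159]]
```

View pics/s8c.png

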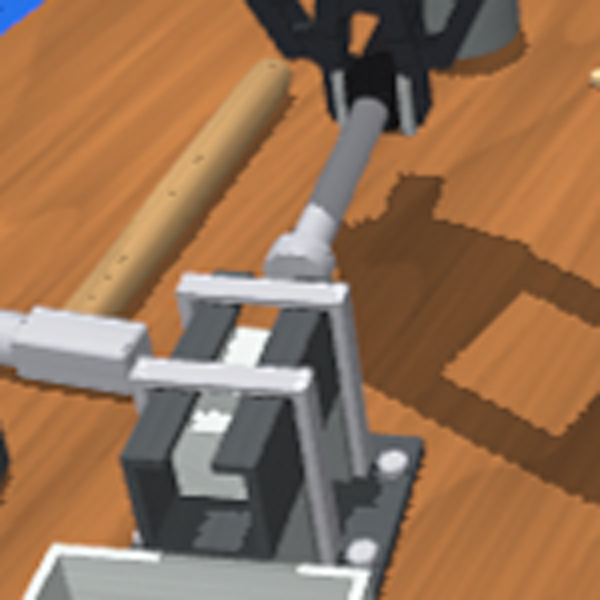

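View pics/w8.png

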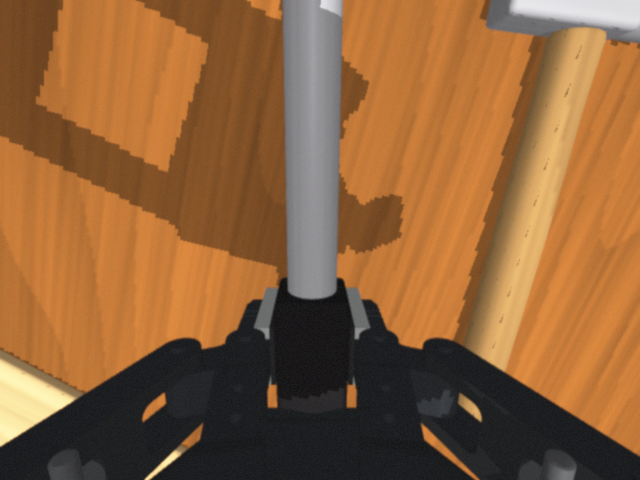

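```bash
python3 -c "
from h import *
im=cv2.imread('pics/s8.png')
cv2.imwrite('pics/s8d.png',cv2.resize(im[280:345,172:242],(700,650),interpolation=cv2.INTER_NEAREST)[:600])
import pickle
C=cam('side')
c=np.array([595,119.2]);a=np.radians(104.5);u=np.array([np.cos(a),np.sin(a)]);v=np.array([-u[1],u[0]])
for x in(55,-55):
  for y in (26,9,-9,-26):
    q=(proj(C,[[*(c+u*x+v*y),106]])[0]-[172,280])*10;print(x,y,q)
"
```

```text
55 26 [389.584 568.703]
55 9 [278.436 559.925]
55 -9 [161.236 550.668]
55 -26 [ 51.004 541.962]
-55 26 [593.949  94.695]
-55 9 [495.831  87.813]
-55 -9 [392.319  80.553]
-55 -26 [294.913  73.721]
```

View pics/s8d.png

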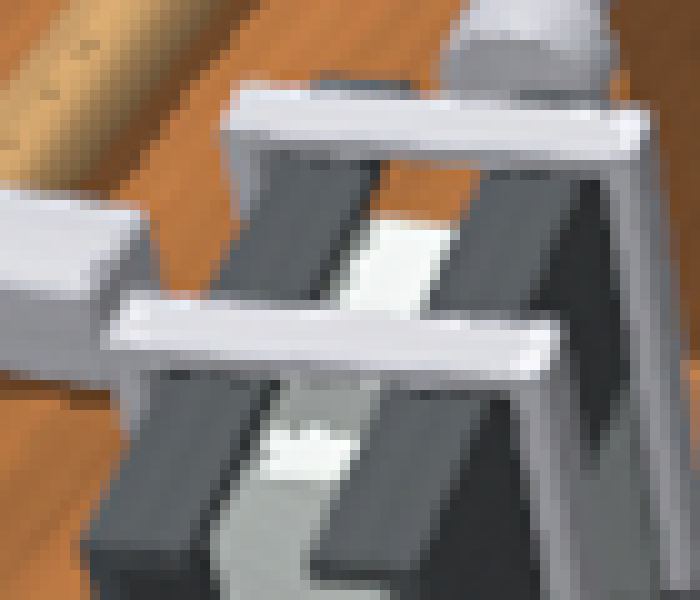

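The side view puts the tube about 2-3 px to the right of my wrist-based prediction and the rod about 1 px to the right. So I'll shift 3 mm towards tool -y and enter slowly, watching the force.

Call:
send_rows(steps=[[[0,-0.3,0.05,0.002,1.5],[0.5,-0.3,0.05,0.002,1.5],[1.2,-0.3,0.05,0.002,1.5],[1.9,-0.3,0.05,0.002,1.5],[2.6,-0.3,0.05,0.002,1.5],[3.2,-0.3,0.05,0.002,1.5],[3.8,-0.3,0.05,0.002,1.5],[4.0,-0.3,0.05,0.002,1.5]]])

```text
t: 11.4
tcp_pos: [640.6, -65.5, 59.3]
tcp_rot: [-0.0, 0.612, 0.791, -0.0]
wrist_force: [-0.4, 0.3, -3.4]
width: 0.296
```

```bash
python3 -c "
from h import *
for i in range(3):env.capture('side')
st=env.read_state()
im=env.capture('side')[:,:,::-1];cv2.imwrite('pics/s9.png',im)
go([652.3,-102.7,59.4],104.5,st);print(st['wrist_torque'],st['width'])
cv2.imwrite('pics/s9d.png',cv2.resize(im[250:350,160:260],(600,600),interpolation=cv2.INTER_NEAREST))
"
```

```text
t 11.55 tcp [640.855 -66.271  59.348] yaw 104.51 q [-0.121  0.568  1.619 -0.     0.954 -0.374] F [ 0.302 -0.17  -3.058] shift cm [-3.813  0.195 -0.004] turn 0.0002 n 0.7636958186600173 0.0014507233587046642
[ 0.003 -0.018 -0.013] 0.293923559729435
```

View pics/s9d.png

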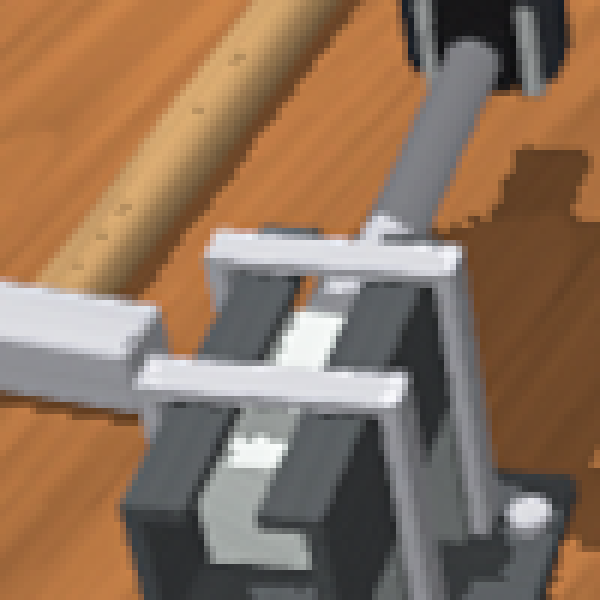

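The head is in the bore, visible in the slot behind the plug at crop (335,290), with no contact force. Pushing on steadily.

Call:
send_rows(steps=[[[0.4,0,0,0,1.5],[0.8,0,0,0,1.5],[1.2,0,0,0,1.5],[1.6,0,0,0,1.5],[2.0,0,0,0,1.5],[2.4,0,0,0,1.5],[2.8,0,0,0,1.5],[3.0,0,0,0,1.5]]])

```text
t: 12.4
tcp_pos: [633.1, -36.9, 59.3]
tcp_rot: [-0.0, 0.612, 0.791, -0.0]
wrist_force: [-0.4, -1.3, -3.1]
width: 0.291
```

```bash
python3 -c "
from h import *
env.capture('side')
im=env.capture('side')[:,:,::-1]
st=env.read_state()
a=np.radians(104.5);u=np.array([np.cos(a),np.sin(a)])
d=(st['tcp_pos'][:2]-[595,119.2]);print('tip x',d@u+149,'lat',d@[-u[1],u[0]],'z',st['tcp_pos'][2]+20.6,st['wrist_force'],st['wrist_torque'],st['width'],st['t'])
cv2.imwrite('pics/s10.png',cv2.resize(im[250:350,160:260],(600,600),interpolation=cv2.INTER_NEAREST))
"
```

```text
tip x -11.568645031437228 lat 2.1644359541221974 z 79.8743200133318 [ 0.442  0.805 -2.168] [-0.016 -0.038 -0.006] 0.29859475820179354 12.5
```

View pics/s10.png

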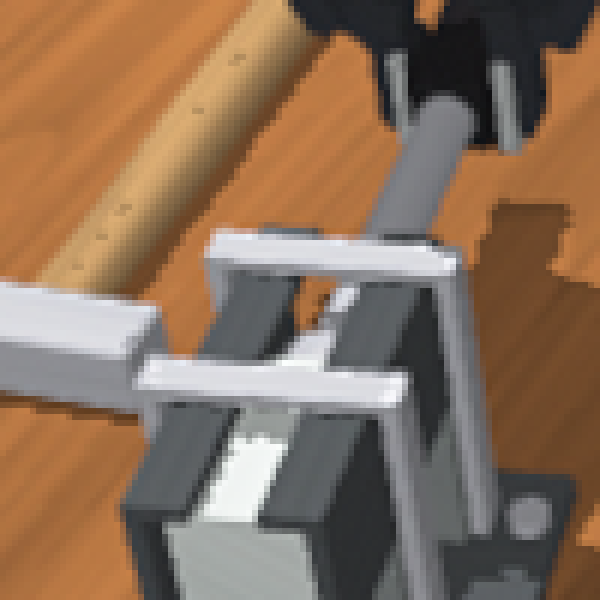

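The plug is moving: its front face (crop 245,520) is now out past the exit. Continuing.

Call:
send_rows(steps=[[[0.5,0,0,0,1.5],[1.0,0,0,0,1.5],[1.5,0,0,0,1.5],[2.0,0,0,0,1.5],[2.5,0,0,0,1.5],[3.0,0,0,0,1.5],[3.5,0,0,0,1.5],[3.8,0,0,0,1.5]]])

```text
t: 13.3
tcp_pos: [623.7, -0.0, 59.4]
tcp_rot: [0.0, 0.612, 0.791, 0.0]
wrist_force: [0.3, -1.7, -2.4]
width: 0.294
```

```bash
cat > chk.py <<'E'
from h import *
import sys
env.capture('side')
im=env.capture('side')[:,:,::-1]
st=env.read_state()
a=np.radians(104.5);u=np.array([np.cos(a),np.sin(a)])
d=(st['tcp_pos'][:2]-[595,119.2]);print('tip x',d@u+149,'lat',d@[-u[1],u[0]],'z',st['tcp_pos'][2]+20.6,st['wrist_force'],st['wrist_torque'],st['width'],st['t'])
cv2.imwrite(sys.argv[1],cv2.resize(im[250:480,100:280],(470,600),interpolation=cv2.INTER_CUBIC))
E
python3 chk.py pics/s11.png
```

```text
tip x 26.580859312788164 lat 2.154018670716989 z 79.92040384446672 [-0.099  0.07  -2.709] [-0.036 -0.001 -0.013] 0.28981044808698025 13.4
```

View pics/s11.png

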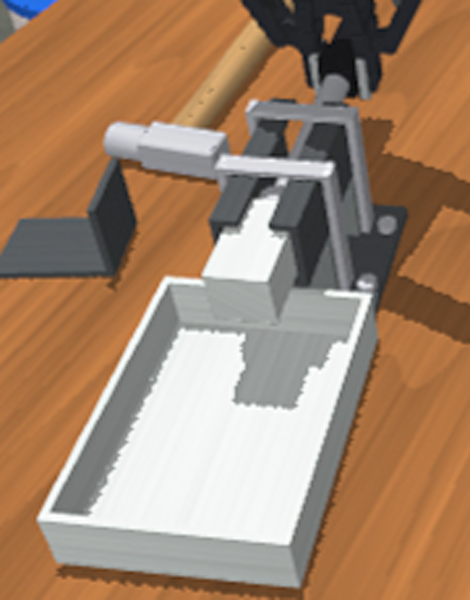

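Call:
send_rows(steps=[[[0.4,0,0,0,1.5],[0.8,0,0,0,1.5],[1.2,0,0,0,1.5],[1.6,0,0,0,1.5],[2.0,0,0,0,1.5],[2.4,0,0,0,1.5],[2.8,0,0,0,1.5],[3.0,0,0,0,1.5]]])

```text
t: 14.2
tcp_pos: [616.1, 29.0, 59.3]
tcp_rot: [-0.0, 0.612, 0.791, -0.0]
wrist_force: [0.3, -0.1, -2.7]
width: 0.297
```

```bash
python3 chk.py pics/s12.png
```

```text
tip x 56.246812553110644 lat 2.1289798243102087 z 79.8992160986166 [-0.562 -0.14  -2.443] [-0.078 -0.026 -0.015] 0.2950295347536762 14.3
```

View pics/s12.png

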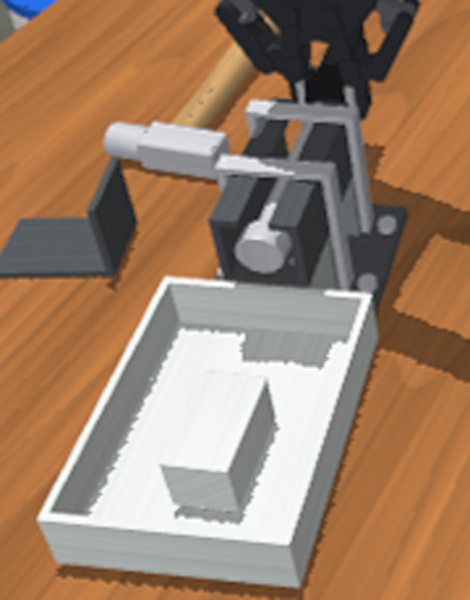

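The plug lies flat in the tray at crop (215,440), well inside the walls. Pulling the rod back along the bore.

Call:
send_rows(steps=[[[-1.0,0,0,0,1.5],[-2.5,0,0,0,1.5],[-4.5,0,0,0,1.5],[-6.5,0,0,0,1.5],[-8.5,0,0,0,1.5],[-10.5,0,0,0,1.5],[-12.5,0,0,0,1.5],[-14.0,0,0,0,1.5]]])

```text
t: 15.1
tcp_pos: [651.7, -109.3, 59.2]
tcp_rot: [0.0, 0.613, 0.79, -0.0]
wrist_force: [-0.3, -0.4, -1.8]
width: 0.294
```

Call:
send_rows(steps=[[[0,0,0,0,1.5],[-0.5,0,-2,0,1.5],[-0.5,0,-5,0,1.5],[-0.5,0,-8,0,1.5],[-0.5,0,-11,0,1.5],[-0.5,0,-13,0,1.5],[-0.5,0,-14,0,1.5],[-0.5,0,-14,0,1.5]]])

```text
t: 15.9
tcp_pos: [653.0, -111.4, 200.7]
tcp_rot: [0.001, 0.612, 0.791, 0.001]
wrist_force: [0.9, 0.1, -2.8]
width: 0.295
```

```bash
python3 chk.py pics/s13.png;python3 -c "
from h import *
go([505,-268.7,199],-20.1)"
```

```text
tip x -88.51011492880838 lat 2.7098053793662547 z 218.6178289049964 [-0.555  0.577 -3.379] [ 0.    -0.008  0.012] 0.29478604401099356 16.0
t 16.0 tcp [ 651.844 -111.423  198.018] yaw 104.52 q [-0.187  0.477  1.399  0.     1.267 -0.44 ] F [-0.555  0.577 -3.379] shift cm [-11.545 -18.158  -0.073] turn 2.175 n 4.303494347127785 14.49980354001854
```

View pics/s13.png

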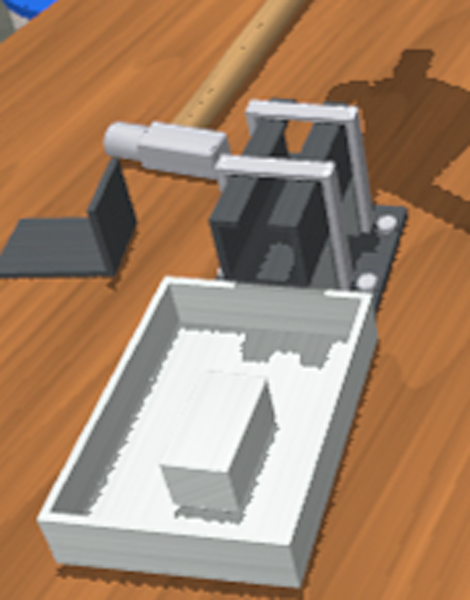

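The rod is out of the tube and lifted, and the plug is unchanged in the tray. Going back over the rest.

Call:
send_rows(steps=[[[-0.7,-1.0,0,0.13,1.5],[-1.5,-2.3,0,0.27,1.5],[-2.2,-3.5,0,0.41,1.5],[-3.0,-4.7,0,0.55,1.5],[-3.7,-5.9,0,0.69,1.5],[-4.5,-7.0,0,0.83,1.5],[-5.2,-8.2,0,0.97,1.5],[-6.0,-9.4,0,1.1,1.5]]])

```text
t: 16.8
tcp_pos: [575.2, -193.3, 197.2]
tcp_rot: [-0.001, 0.936, 0.352, -0.001]
wrist_force: [-0.3, -0.6, -3.0]
width: 0.296
```

```bash
python3 -c "
from h import *
go([505,-268.7,199],-20.1)"
```

```text
t 16.8 tcp [ 575.222 -193.324  197.21 ] yaw 41.17 q [-0.343  0.394  1.539  0.     1.213  0.509] F [-0.292 -0.599 -3.022] shift cm [-10.248   1.052  -0.164] turn 1.0693 n 2.0606655428158818 7.128594151460822
```

Call:
send_rows(steps=[[[-1.4,0.1,0,0.14,1.5],[-2.8,0.3,0,0.28,1.5],[-4.2,0.4,0,0.42,1.5],[-5.6,0.6,0,0.56,1.5],[-7.0,0.7,0,0.7,1.5],[-8.4,0.9,0,0.84,1.5],[-9.7,1.0,0,0.98,1.5],[-10.2,1.1,0,1.069,1.5]]])

```text
t: 17.6
tcp_pos: [505.7, -269.4, 197.4]
tcp_rot: [-0.001, 0.985, -0.174, -0.002]
wrist_force: [0.1, -0.2, -2.8]
width: 0.296
```

```bash
python3 -c "
from h import *
for i in range(10):env.capture('side')
cv2.imwrite('pics/w14.png',env.capture('wrist')[:,:,::-1])
go([505,-268.7,80],-20.1)"
```

```text
t 18.15 tcp [ 507.568 -269.004  199.285] yaw -19.73 q [-0.507  0.34   1.617 -0.     1.184  1.408] F [ 0.543 -0.248 -2.979] shift cm [-0.252  0.058 11.929] turn 0.0064 n 2.386263248684378 0.04259133095940134
```

View pics/w14.png

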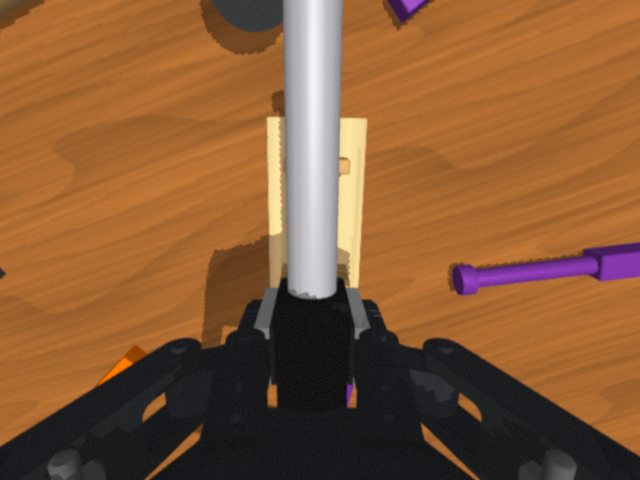

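This matches the view taken at lift-off. Descending in two stages.

Call:
send_rows(steps=[[[-0.3,0.06,2,0.006,1.5],[-0.3,0.06,5,0.006,1.5],[-0.3,0.06,8,0.006,1.5],[-0.3,0.06,11,0.006,1.5],[-0.3,0.06,13,0.006,1.5],[-0.3,0.06,14,0.006,1.5],[-0.3,0.06,14,0.006,1.5],[-0.3,0.06,14,0.006,1.5]]])

```text
t: 18.95
tcp_pos: [505.2, -269.2, 60.2]
tcp_rot: [0.0, 0.985, -0.175, 0.001]
wrist_force: [-0.1, -0.8, -2.8]
width: 0.293
```

```bash
python3 -c "
from h import *
for i in range(6):env.capture('side')
cv2.imwrite('pics/w15.png',env.capture('wrist')[:,:,::-1])
im=env.capture('side')[:,:,::-1]
cv2.imwrite('pics/s15.png',cv2.resize(im[180:280,270:390],(720,600),interpolation=cv2.INTER_CUBIC))
go([505,-268.7,19.6],-20.1)"
```

```text
t 19.35 tcp [ 504.556 -268.903   59.796] yaw -20.12 q [-0.51   0.473  1.801 -0.     0.866  1.412] F [-0.918 -0.066 -3.034] shift cm [ 0.031 -0.035  4.02 ] turn -0.0004 n 0.8039852212488439 0.0024421808802680784
```

View pics/w15.png

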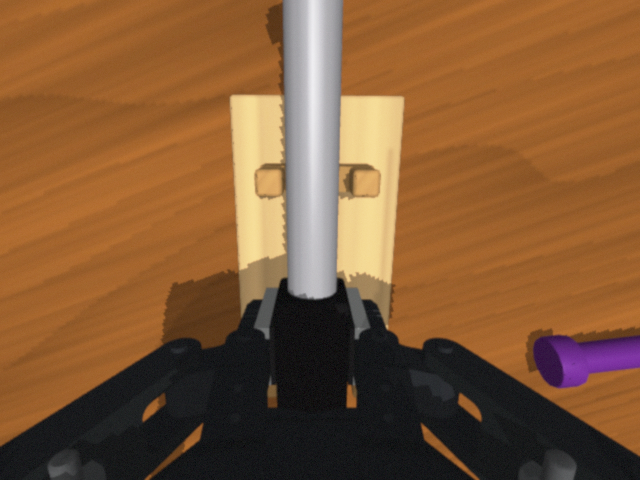

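View pics/s15.png

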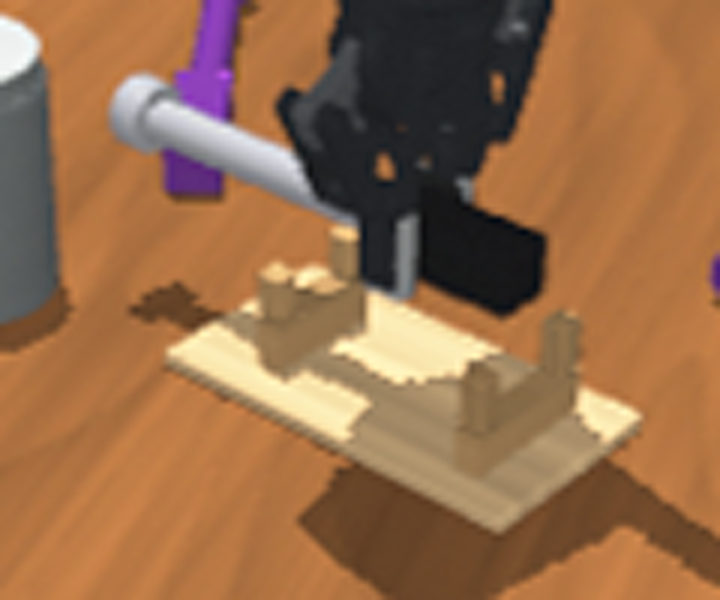

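The shaft sits between the shaft notch's posts (268,182), (366,182), about 2 mm to the left. I'll shift 1 mm and lower slowly.

Call:
send_rows(steps=[[[0,0.1,0.8,0,1.5],[0,0.1,1.6,0,1.5],[0,0.1,2.4,0,1.5],[0,0.1,3.0,0,1.5],[0,0.1,3.5,0,1.5],[0,0.1,3.8,0,1.5],[0,0.1,3.95,0,1.5],[0,0.1,3.95,0,1.5]]])

```text
t: 20.15
tcp_pos: [504.1, -269.8, 19.8]
tcp_rot: [0.0, 0.985, -0.175, 0.0]
wrist_force: [0.1, -0.5, -1.7]
width: 0.293
```

```bash
python3 -c "
from h import *
for i in range(3):env.capture('side')
im=env.capture('side')[:,:,::-1]
cv2.imwrite('pics/s16.png',cv2.resize(im[180:280,270:390],(720,600),interpolation=cv2.INTER_CUBIC))
go([505,-268.7,19.4],-20.1)"
```

```text
t 20.35 tcp [ 504.247 -269.868   20.095] yaw -20.12 q [-0.511  0.524  1.837 -0.     0.779  1.411] F [ 0.003  0.32  -2.317] shift cm [ 0.03  -0.136  0.069] turn -0.0004 n 0.03107940908698295 0.0024378199367506665
```

View pics/s16.png

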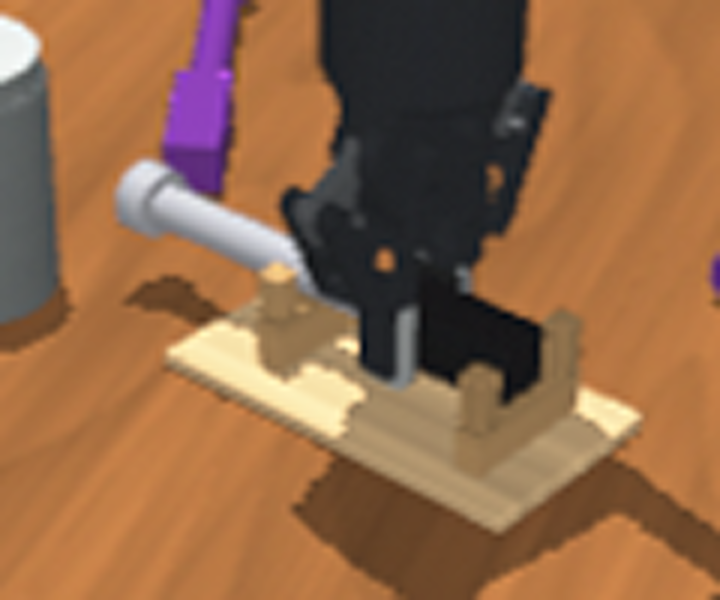

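The rod sits in both notches, within about a millimetre of the floor. I'll lower 0.5 mm and release.

Call:
send_rows(steps=[[[0,0,0.05,0,1.5],[0,0,0.05,0,2.8],[0,0,0.05,0,3.2],[0,0,0.05,0,4],[0,0,0.05,0,6],[0,0,0.05,0,8.5],[0,0,0.05,0,8.5],[0,0,0.05,0,8.5]]])

```text
t: 21.15
tcp_pos: [504.1, -269.8, 19.3]
tcp_rot: [0.0, 0.985, -0.175, 0.0]
wrist_force: [0.4, 0.3, -0.2]
width: 0.995
```

Call:
send_rows(steps=[[[0,0,0,0,8.5],[0,0,-1,0,8.5],[0,0,-3,0,8.5],[0,0,-6,0,8.5],[-1,0,-10,0,8.5],[-3,0,-14,0,8.5],[-5,0,-16,0,8.5],[-5,0,-16,0,8.5]]])

```text
t: 21.95
tcp_pos: [456.8, -252.7, 183.5]
tcp_rot: [0.001, 0.985, -0.175, 0.003]
wrist_force: [0.1, -0.2, -0.1]
width: 0.994
```

```bash
python3 -c "
from h import *
import pickle
for i in range(8):im=env.capture('side')[:,:,::-1]
cv2.imwrite('pics/s17.png',im)
cv2.imwrite('pics/s17c.png',cv2.resize(im[180:280,270:390],(720,600),interpolation=cv2.INTER_CUBIC))
st=env.read_state();im=env.capture('wrist')[:,:,::-1];cv2.imwrite('pics/w17.png',im);pickle.dump(st,open('w17.pkl','wb'))
go([456,-253,175],-20,st)"
```

```text
t 22.35 tcp [ 457.159 -252.482  178.156] yaw -20.11 q [-0.527  0.279  1.765 -0.     1.099  1.395] F [ 0.034  0.224 -0.644] shift cm [-0.09   0.089  0.316] turn -0.002 n 0.06803895094635788 0.01327756168698476
```

View pics/s17c.png

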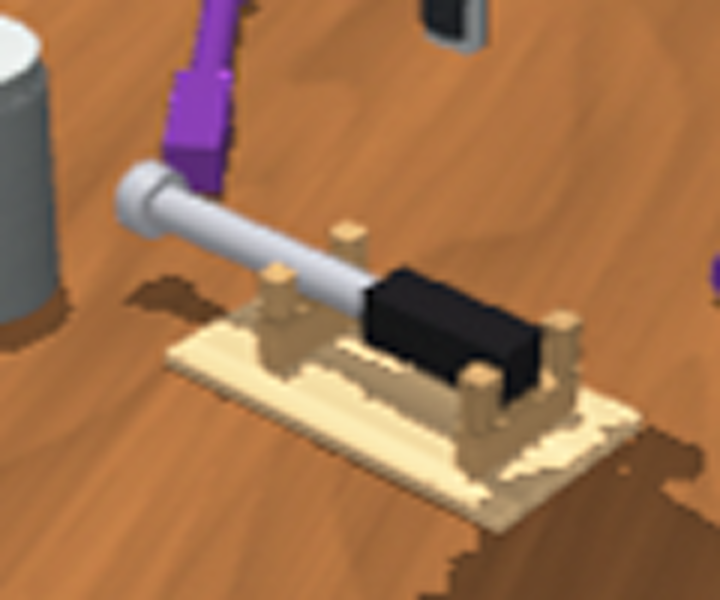

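View pics/w17.png

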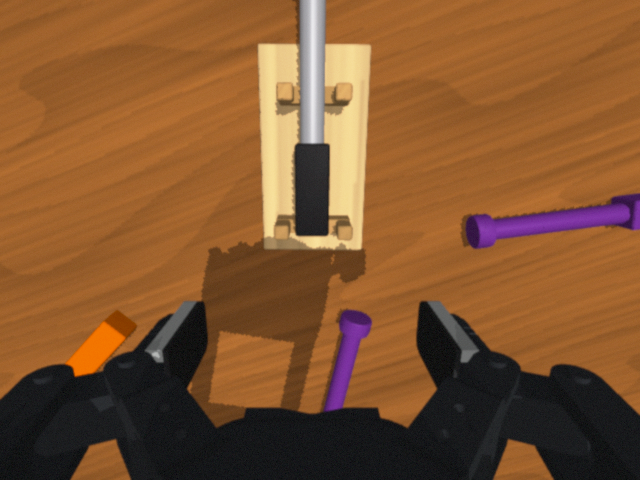

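View pics/s17.png

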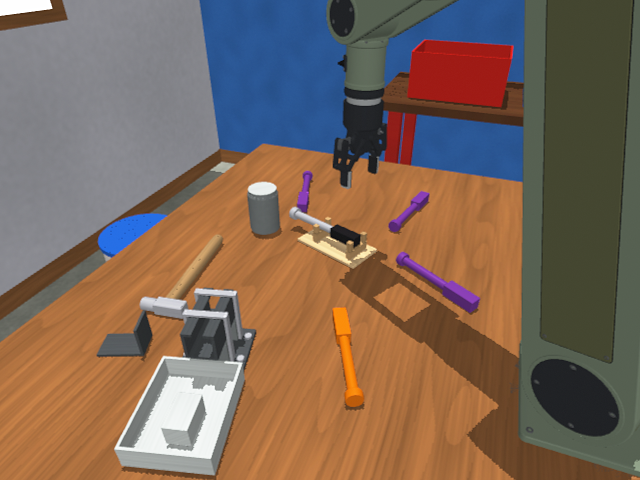

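The rod lies in both notches (handle at columns 295-329, rows 144-235, almost the same pixels as before), head the same way. The plug is in the tray at (184,417), the bystanders are where they were, and the gripper is clear. Handing in.

```bash
python3 -c "
from rig import env
print(env.close_job())"
```

```text
the job is handed in; nothing more can be done
None
```

I pushed the plug out into the catch tray and laid the rod back in its rest, then handed the job in at about 22.4 s of the 54 s allowed. The system gives no verdict, so this rests on my own last checks.

**What I did:** I found the tube and the rod with the wrist camera. The rod was gripped by its handle and driven head first through the bore until the plug dropped. I then drew it out, lowered it into its notches and let go.

**Last checks:**
- **Rod:** it lies in both notches with its head the same way as at the start. In the wrist picture its handle is within about 2 px of where it was before the job, taken from nearly the same pose.
- **Plug:** it lies flat in the tray, well inside the walls.
- **Bystanders:** the hammer, bracket and can look unmoved in the side view.
- **Forces:** wrist force readings were about 5.5 N at most.

**One disagreement:** the side camera put the tube about 2 to 3 px (3 to 4 mm) away sideways from where the wrist camera placed it. I moved the rod partway towards the side camera's value, and it went in with no noticeable force.

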